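# Tip the rib bin open to its mark and hold it

## Task

Hold the rib bin under the green counter open for me: push the red mushroom catch on the counter down against its spring and, keeping it down, turn it clockwise (seen from above) as far as it goes so that its hook is clear of the bin's keeper and the catch springs up again, unlocked. Then pull the bin out by its bar handle until its yellow pointer is level with the red clip on the quadrant strap, not well past it or the ribs slide out, and finish still holding the bin there by the handle, because its spring shuts it when let go. Leave everything else on the counter and bench where it stands.

Things in the scene. Friction and masses are not known exactly. Their poses are not given: they have to be found in the camera images.
- counter: Green painted pine counter unit, fixed, 284 deep x 600 wide x 225 high (its top is 225 mm above the bench). Origin: bench level, under the middle of the bin's front face; x points into the unit (away from the bin's front), y to its left as the robot sees it, z up. The bin fills its middle, from y = -150 to +150 mm.
- catch_head (a point): Centre (half-way up its rim) of the red mushroom head of the catch: 40 mm across, rim 13 mm high with a 5 mm dome above. Upright axis; this point is 45 mm above the counter top, 54 mm behind the bin's front face, 100 mm to the +y side of the handle's middle. A flat steel hook under the head reaches 62 mm from the axis, to the front when locked. No loose thing stands within 70 mm.
- bin_keeper (a point): Top of the keeper, a steel tab on the bin's front plate, 20 mm wide and 4 mm thick, standing 34 mm above the counter top with the bin shut, 50 to 54 mm in front of the catch's axis. When locked, the catch's hook crosses in front of it.
- catch_press (a joint): How far the catch is pushed down, m: 0 up, 0.007 fully down. The spring takes 4 N to start and 7 N fully down. A bayonet pin blocks the turn unless it is pushed down more than 5 mm; while half-turned it stays down by itself, and it springs up at either end of the turn.
- catch_turn (a joint): Turn of the catch, rad: 0 locked, 1.2 (stop) fully unlocked, growing clockwise seen from above. It turns lightly (about 0.03 N m).
- bin_handle: Black grip sleeve of the bin's bar handle, free to turn on the bar; origin at its middle. 14 mm thick, 96 mm long, along the counter's y axis between two steel posts at 55 mm either side of the middle. Its axis is 55 mm in front of the bin's face and, with the bin shut, 13 mm below the counter top. It swings with the bin about the hinge.
- bin_hinge (a point): Middle of the bin's hinge axis, which runs along the counter's y axis at the foot of the bin's face, 22 mm above the bench. It is fixed to the counter. With the bin shut, the handle's middle lies 55 mm in front of it (counter -x) and 190 mm above it; pulled, the handle comes towards the robot and down on an arc of 198 mm radius.
- bin (a joint): Tilt of the galvanized bin, rad: 0 shut, 0.8 its stop, growing as its top comes out. Spring and weight shut it: about 6 N at the handle near shut, 7 N at 0.5 rad. With the catch locked it moves less than 0.01 rad.
- bin_pointer (a point): Tip of the bin's small yellow pointer, on the edge of the front plate at the -y side, 180 mm from the hinge axis, straight above it with the bin shut, at y = -165 mm in the counter's frame.
- red_mark (a point): Middle of the red clip (8 mm wide along the strap, 20 mm high) on the quadrant, the steel strap that curves out beside the bin about the hinge; also 180 mm from the hinge axis and at y = -165 mm, so that the pointer falls on this point when the bin is at the mark. The clip stands 0.30 to 0.50 rad from straight above the hinge. It does not stop the bin.
- bulb_holder_mid (a point): Brass bayonet bulb holder standing on the counter, 42 mm across, 54 mm high; its centre. Leave alone.
- heel_bone_mid (a point): Cream resin heel bone lying on the counter, 76 x 41 x 49 mm; its centre. Leave alone.
- kidney_dish_mid (a point): White enamel kidney dish with a blue rim on the counter, 178 x 100 x 39 mm; its centre. Leave alone.
- skull_stand_mid (a point): Turned beech skull stand on the bench to the left, foot 124 mm across, 170 mm high; half-way up. Leave alone.
- loose_rib: Cream plastic rib lying on the bench, 200 x 60 mm, 10 mm thick; its middle. Leave alone.
- screwdriver_grip (a point): Screwdriver lying on the bench to the right; middle of its handle. Leave alone.
- jar_mid (a point): Amber jar standing on the bench to the right, 64 mm across, 85 mm high; its centre. Leave alone.

How it is judged:
By the outcome, as a careful person would: the job done as asked, in the order asked, and still so for the second after the job is handed in, while the arm keeps its last pose, push and grip.
It also fails if it takes over 45 s, if anything falls off the work surface, if the arm or the gripper's body presses on something with over 40 N, if the wrist force passes 120 N, or if a joint passes its speed limit or range.

## Robot

A 6-joint arm with a two-finger parallel gripper is mounted at the origin on the work surface. World frame = base frame: x ahead of the robot, y to its left, z up, the work surface at z = 0. Lengths are in m, angles in rad, forces in N, time in s.
With the tool pointing down it reaches from about 0.3 to 0.825 m from the base axis. Payload 5.4 kg.
Tool frame: the origin (TCP) lies at the very end of the fingers, on their centre line; the grasp point (between the pads) lies 19 mm behind it; z points along the fingers, y is the line along which they close (so a half turn about z gives the same grasp; the last joint's range is limited). The gripper opens to 92 mm and grips with 3 to 60 N. Pads are 20 mm wide; open, the fingers measure 128 mm over their backs; the gripper's body (75 mm by 189 mm) begins 69 mm behind the grasp point.
Start: joints at [-1.424, 0.158, 1.597, -0, 1.386, -0.21], TCP at [0.201, -0.539, 0.215] pointing down, gripper open.
Joint ranges: [-2.91, 2.91], [-0.94, 2.29], [0.18, 2.7], [-1.29, 4.43], [0.17, 2.64], [-3, 3]. Speed limits (rad/s): [2.57, 2.57, 3.14, 3.14, 3.14, 3.14].

## Interface

Orientations are given as a rotation vector (axis times angle).
In Python, from workcell import bot gives the robot as it stands. Calls block until the motion is done:
- bot.goto(position, orientation): joint-space move of the TCP to a pose.
- bot.line_to(position, rot=None, max_speed=0.15): straight line of the TCP; rot=None keeps the orientation; max_speed is the mean speed in m/s.
- bot.set_joints(angles): joint-space move.
- bot.set_gripper(opening, newtons=None): opening from 0.0 (shut) to 1.0 (fully open); newtons is the grip in N (None keeps the last); returns when the fingers have stopped.
- bot.hold(seconds).
- bot.inverse_kinematics(position, orientation): joint angles nearest the present ones, or None.
- bot.read_camera(name): name is "side" or "top" or "wrist"; returns a dict with "pixels" (480x640x3 uint8, blue, green, red), "fx", "fy", "cx", "cy" (pixels), "k1" (the pictures are not rectified: a ray, as slopes to the right and down, at radius r is drawn at 1 + k1 r^2 times it, then the intrinsics apply), "R" (3x3) and "t" (3): a world point X has camera coordinates R X + t. Camera axes: x right, y down, z forward; pixel columns grow to the right and rows downward; lengths in m; the calibration is good to about 2 mm. A picture is of the moment at which its call begins. There is no depth.
A pose or a line that the arm cannot do raises bot.MotionError and nothing moves.
- bot.job_done(): hands the job in; it is judged then, once.
Readings, each from a call of its own:
- bot.current_clock(): time.
- bot.current_joints(): joint angles.
- bot.current_joint_vel(): joint speeds.
- bot.current_effort(): joint torques, N m.
- bot.current_ee_pos(): TCP position.
- bot.current_tool_rot(): TCP orientation.
- bot.current_contact_force(): force on the tool from outside, world axes, zero at the start.
- bot.current_ft_torque(): the same for the moment, N m.
- bot.current_opening(): opening from 0.0 (shut) to 1.0 (fully open).
- bot.current_grip_force(): force on a finger pad.
Only numpy, scipy, OpenCV 4.12 (cv2) and the standard library are available. Lean on these libraries where they do the work, as an engineer would, in place of code of your own. Each camera call takes 0.05 s, during which the arm holds its last target. There are 200 camera calls.

## Working session

There is one attempt and no reset: what is moved stays moved. The work goes in short steps, each a Python script; the robot and the scene stay as the last script left them, time stands still between calls to the robot, and variables do not carry over. Pictures are saved under pics/ and viewed, at most 10 in all, crops included, and the job is handed in when it is done.

```bash
mkdir -p pics; python3 - <<'E'
from workcell import bot
import cv2,numpy as np
for n in("side","top"):
    c=bot.read_camera(n);cv2.imwrite(f"pics/{n}0.png",c["pixels"])
    print(n,c["fx"],c["cx"],c["cy"],c["k1"],np.round(c["R"],3).tolist(),np.round(c["t"],3), np.round(-np.array(c["R"]).T@c["t"],3))
print(bot.current_tool_rot(),bot.current_clock())
E
```

```text
side 437.3995493034619 320.4267485160115 240.6544048932735 -0.10903905695456173 [[-0.85, -0.527, 0.011], [-0.276, 0.427, -0.861], [0.449, -0.735, -0.508]] [0.459 0.306 1.074] [-0.008  0.9    0.805]
top 561.6983054522607 307.78236267169723 231.43251457864167 0.05675064034939015 [[-0.003, -1.0, 0.006], [-0.989, 0.002, -0.147], [0.147, -0.006, -0.989]] [-0.015  0.54   1.382] [ 0.332 -0.008  1.447]
[-3.09010491e+00 -5.57130265e-01 -1.31630366e-04] 0.1
```

View pics/side0.png

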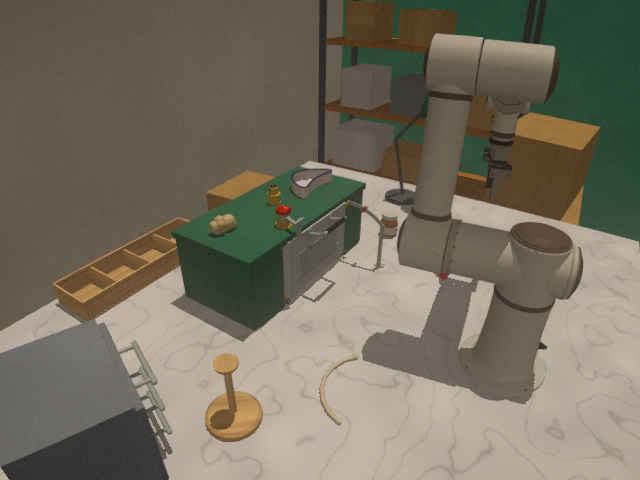

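View pics/top0.png

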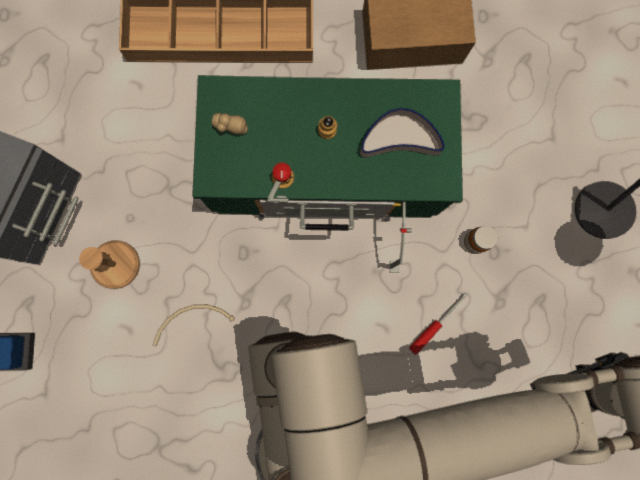

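The side view shows the catch head at about (284,211) and the bin shut. The top view shows the head at (282,172), the handle sleeve at about (327,227), and the red clip at (405,230). Next I'll fit the counter pose from these points.

```bash
cat > h.py <<'E'
from workcell import bot
import cv2,numpy as np
from scipy.spatial.transform import Rotation as Ro
from scipy.optimize import least_squares
def proj(c,X):
    p=np.array(c["R"])@np.array(X)+c["t"]; s=p[:2]/p[2]; s=s*(1+c["k1"]*(s@s))
    return np.array([c["fx"]*s[0]+c["cx"],c["fy"]*s[1]+c["cy"]])
def C2W(P,X): # P: x0,y0,yaw
    a=P[2];return np.array([P[0]+np.cos(a)*X[0]-np.sin(a)*X[1],P[1]+np.sin(a)*X[0]+np.cos(a)*X[1],X[2]])
def red(c,box):
    x0,y0,x1,y1=box;im=c["pixels"][y0:y1,x0:x1].astype(int)
    m=(im[...,2]>110)&(im[...,1]<70)&(im[...,0]<70);v,u=np.nonzero(m);return np.array([u.mean()+x0,v.mean()+y0]),m.sum()
E
python3 - <<'E'
from h import *
t=bot.read_camera("top");s=bot.read_camera("side")
a,n=red(t,(260,150,300,192));b,m=red(s,(270,200,298,222))
d,q=red(t,(398,222,416,238));e,w=red(s,(355,195,372,218))
print(a,n,b,m,d,q,e,w)
# unknown: x0,y0,yaw,handle y off
def res(P):
    H=P[3];r=[proj(t,C2W(P,(.054,H+.1,.273)))-a,proj(s,C2W(P,(.054,H+.1,.272)))-b]
    for p,X in(((327,227),(-.055,H,.212)),): r.append(proj(t,C2W(P,X))-p)
    r.append((proj(t,C2W(P,(.284,.3,.225)))-(198,76)))
    r.append((proj(t,C2W(P,(.284,-.3,.225)))-(461,81)))
    th=P[4];r.append(proj(t,C2W(P,(-.18*np.sin(th),-.165,.022+.18*np.cos(th))))-d)
    r.append(proj(s,C2W(P,(-.18*np.sin(th),-.165,.022+.18*np.cos(th))))-e)
    return np.concatenate(r)
f=least_squares(res,[.6,0,0,0,.4],loss="soft_l1")
print(f.x,res(f.x).round(1))
im=t["pixels"].copy();P=f.x;print("head",C2W(P,(.054,P[3]+.1,.27)),"handle",C2W(P,(-.055,P[3],.212)))
A=cv2.resize(t["pixels"][150:280,240:430],None,fx=4,fy=4,interpolation=cv2.INTER_CUBIC)
cv2.imwrite("pics/c1.png",A)
E
```

```text
[281.58297872 171.02978723] 235 [282.70886076 208.40506329] 79 [403.    230.125] 16 [363.66666667 208.5       ] 6
[ 0.58076348 -0.06191296 -0.01760736  0.00353347  0.32027947] [ 0.1  0.1  1.   0.6 -0.3 -0.5  0.2  0.4  1.  -0.6 -1.9 -0.4  0.4  0.4]
head [0.63657797 0.04065371 0.27      ] handle [ 0.52583422 -0.05741168  0.212     ]
```

View pics/c1.png

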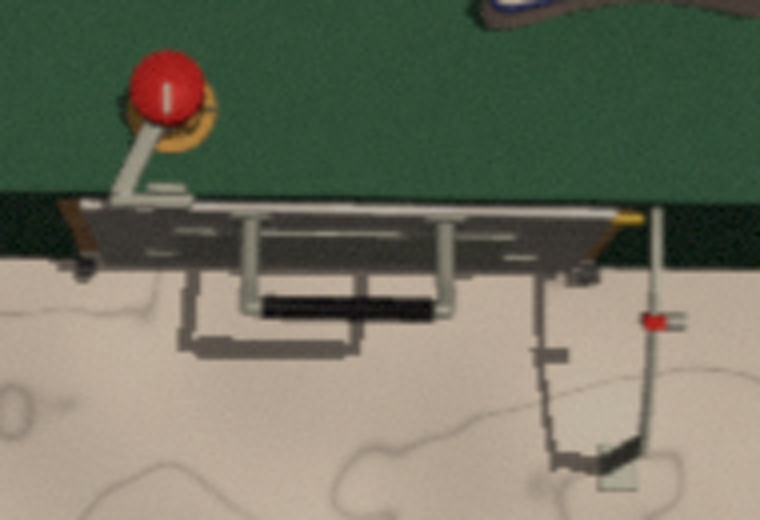

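The fit agrees to within 2 px: head at (0.637, 0.041), handle at (0.526, -0.057), mark at about 0.32 rad. The crop shows the hook across the front of the keeper, so the catch is locked. Next I'll hover above the catch and take a close look.

```bash
cat >> h.py <<'E'
P=np.array([ 0.58076348,-0.06191296,-0.01760736,0.00353347,0.32027947])
def down(phi):
    y=np.array([np.cos(phi),np.sin(phi),0]);z=np.array([0,0,-1.]);return Ro.from_matrix(np.c_[np.cross(y,z),y,z]).as_rotvec()
E
python3 - <<'E'
from h import *
p=bot.current_ee_pos();bot.line_to([p[0],p[1],.36],max_speed=.25)
hd=C2W(P,(.054,P[3]+.1,.27))
for k in(0,np.pi):
  ph=np.pi/2+P[2]+k;print(k,[np.round(q,2) if (q:=bot.inverse_kinematics([*hd[:2],.262],down(ph+o))) is not None else None for o in(0,-1.2)])
ph=[np.pi/2+P[2]+k for k in(0,np.pi)]
q=[bot.inverse_kinematics([*hd[:2],.262],down(f-.6)) for f in ph]
i=min((i for i in(0,1) if q[i] is not None),key=lambda i:abs(q[i][5]));print("use",i)
bot.goto([*hd[:2],.34],down(ph[i]))
w=bot.read_camera("wrist");cv2.imwrite("pics/w1.png",w["pixels"])
print(bot.current_clock(),bot.current_ee_pos(),bot.current_contact_force(),proj(w,hd+[0,0,.003]))
E
```

```text
0 [array([-0.13,  0.29,  1.34, -0.  ,  1.5 , -1.68]), array([-0.13,  0.29,  1.34, -0.  ,  1.5 , -0.48])]
3.141592653589793 [array([-0.13,  0.29,  1.34,  0.  ,  1.5 ,  1.46]), array([-0.13,  0.29,  1.34, -0.  ,  1.5 ,  2.66])]
use 0
3.55 [0.63663459 0.03975386 0.3400254 ] [ 0.45258213 -0.5446863   0.33950421] [314.07131952 246.28913562]
```

View pics/w1.png

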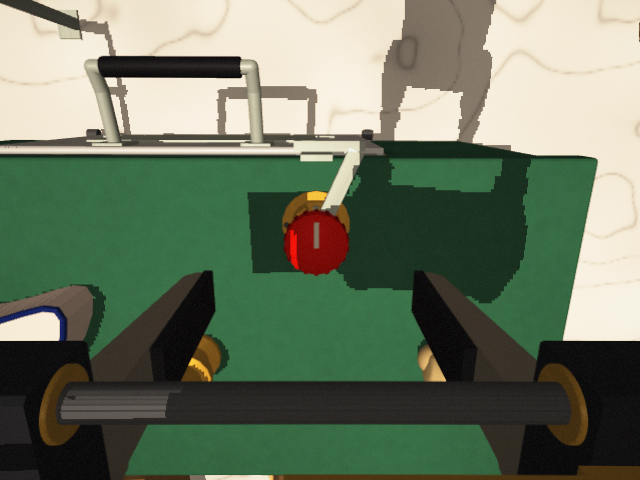

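The head is at (316,241) against a predicted (314,246), so the offset is about 1 to 3 mm. I'll correct for it, then grip, press and turn.

```bash
python3 - <<'E'
from h import *
ph=np.pi/2+P[2];x,y=.635,.0415
def st(n):print(n,round(bot.current_clock(),2),np.round(bot.current_ee_pos(),4),"F",np.round(bot.current_contact_force(),1),"op",round(bot.current_opening(),3),round(bot.current_grip_force(),1),"T",np.round(bot.current_ft_torque(),2))
bot.set_gripper(.75)
bot.line_to([x,y,.259],down(ph),max_speed=.1);st("at")
bot.set_gripper(0,30);st("grip")
for z in(.2555,.2525,.2510):
    bot.line_to([x,y,z],max_speed=.03);st(z)
cv2.imwrite("pics/w2.png",bot.read_camera("wrist")["pixels"])
E
```

```text
at 5.03 [0.6355 0.0415 0.26  ] F [ 0.1  0.4 -0.3] op 0.751 0.0 T [ 0.06 -0.11  0.01]
grip 5.58 [0.6351 0.0415 0.2592] F [0.  0.4 1.5] op 0.425 30.0 T [ 0.09 -0.11 -0.05]
0.2555 5.85 [0.6352 0.0416 0.256 ] F [-0.9  0.4  4.4] op 0.429 30.0 T [ 0.14  0.04 -0.01]
0.2525 6.1 [0.6352 0.0415 0.2531] F [-0.7  1.1  5.5] op 0.425 30.0 T [0.18 0.07 0.04]
0.251 6.35 [0.6353 0.0415 0.2522] F [-1.7  0.5  7.7] op 0.423 30.0 T [0.23 0.16 0.01]
```

View pics/w2.png

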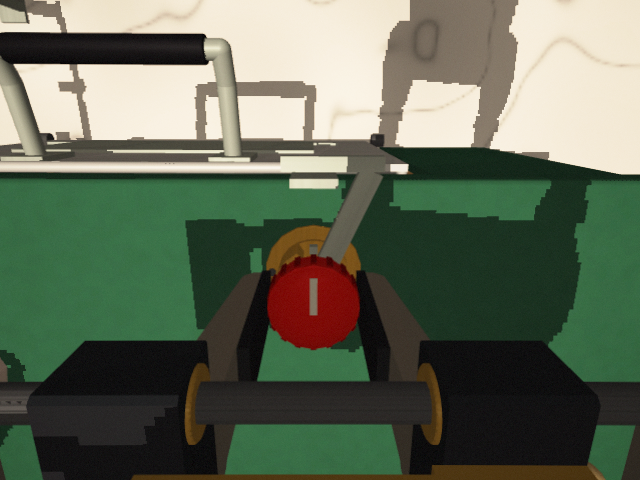

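The head is gripped centrally at (313,302) and pressed to the bottom (7.7 N). Now I'll turn it.

```bash
python3 - <<'E'
from h import *
ph=np.pi/2+P[2];x,y=.635,.0415
def st(n):print(n,round(bot.current_clock(),2),np.round(bot.current_ee_pos(),4),"F",np.round(bot.current_contact_force(),1),"T",np.round(bot.current_ft_torque(),2),np.round(bot.current_joints()[5],3))
for a in(.3,.6,.9,1.1,1.2,1.25):
    bot.line_to([x,y,.2508],down(ph-a));st(a)
    if abs(bot.current_ft_torque()[2])>1.2:break
cv2.imwrite("pics/w3.png",bot.read_camera("wrist")["pixels"])
E
```

```text
0.3 6.85 [0.6353 0.0416 0.2521] F [-1.6  1.6  7.3] T [ 0.17  0.25 -0.05] -1.377
0.6 7.3 [0.6354 0.0417 0.2521] F [-0.8  1.9  7.2] T [ 0.17  0.17 -0.09] -1.077
0.9 7.75 [0.6354 0.0418 0.2521] F [-1.   1.7  7.5] T [ 0.28  0.19 -0.04] -0.777
1.1 8.1 [0.6355 0.0418 0.2522] F [-1.6  0.6  7.4] T [ 0.17  0.15 -0.03] -0.577
1.2 8.35 [0.6355 0.0419 0.2521] F [-1.1  0.8  7.6] T [0.23 0.11 0.  ] -0.477
1.25 8.6 [0.6355 0.0419 0.2521] F [-1.9  1.5  7. ] T [0.23 0.14 0.66] -0.429
```

View pics/w3.png

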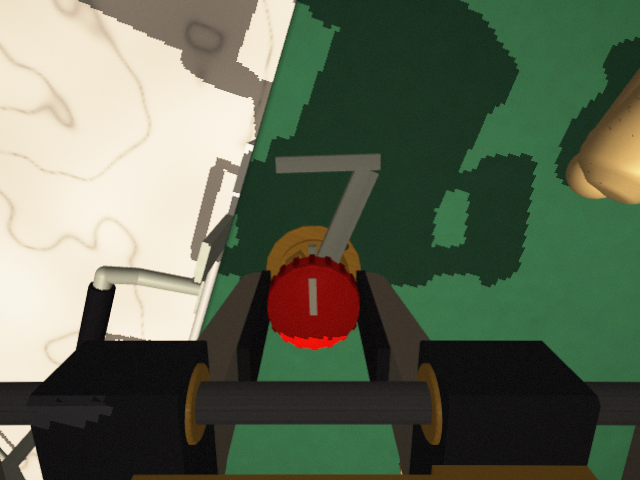

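The torque stop came up at 1.25 rad, and the hook lies well clear of the keeper over the counter. I'll ease up, release, and go above the handle.

```bash
python3 - <<'E'
from h import *
ph=np.pi/2+P[2];x,y=.635,.0415
bot.line_to([x,y,.258],down(ph-1.22),max_speed=.05);print(bot.current_contact_force())
bot.set_gripper(.75);print(bot.current_contact_force())
bot.line_to([x,y,.34],max_speed=.15)
w=bot.read_camera("side");print("head side",red(w,(270,195,298,222)))
h=C2W(P,(-.055,P[3],.212));
bot.goto([*h[:2],.30],down(P[2]));bot.set_gripper(.45)
w=bot.read_camera("wrist");print(proj(w,h),[proj(w,C2W(P,(-.055,P[3]+d,.212))) for d in(-.048,.048)],bot.current_ee_pos(),h,bot.current_clock())
cv2.imwrite("pics/w4.png",w["pixels"])
E
```

```text
[1.36342772 1.62319262 3.92466943]
[-0.20396614  0.92679558  0.3193156 ]
head side (array([284.22857143, 206.8       ]), np.int64(35))
[314.3864991  235.56437117] [array([314.30319041, 300.31468932]), array([314.4791662 , 164.07978864])] [ 0.5259035  -0.05732209  0.30000733] [ 0.52583422 -0.05741168  0.212     ] 11.575
```

View pics/w4.png

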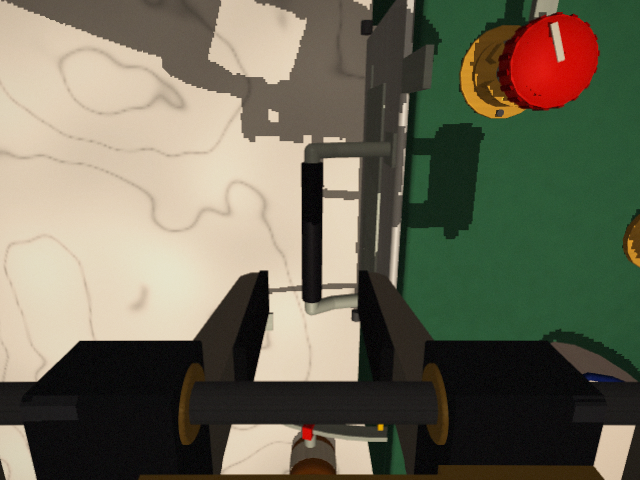

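The handle is at (312,232) and the prediction was within 2 px, so I'll shift 1 mm in -x. The catch is turned. I'll check its height, then grip the handle and pull along the arc.

```bash
cat >> h.py <<'E'
DX=-.001
def hand(th):
    r=np.hypot(.055,.19);a=np.arctan2(.055,.19)+th
    return C2W(P,(-r*np.sin(a)+DX,P[3],.022+r*np.cos(a)-.019))
def st(n):print(n,round(bot.current_clock(),2),np.round(bot.current_ee_pos(),4),"F",np.round(bot.current_contact_force(),1),"op",round(bot.current_opening(),3),round(bot.current_grip_force(),1))
E
python3 - <<'E'
from h import *
w=bot.read_camera("wrist");print(red(w,(480,0,620,130)),[proj(w,np.array([.635,.0415,z])) for z in(.273,.266)])
bot.set_gripper(.40)
p=hand(0);bot.line_to([p[0],p[1],.24],down(P[2]),max_speed=.1);st("a");bot.line_to(p,max_speed=.06);st("b")
bot.set_gripper(0,30);st("grip")
for th in(.04,.1):
    bot.line_to(hand(th),max_speed=.06);st(th)
t=bot.read_camera("top");s=bot.read_camera("side")
f=lambda x:C2W(P,(-.18*np.sin(x),-.165,.022+.18*np.cos(x)))
for c in(t,s):print(proj(c,f(.1)),proj(c,f(P[4])))
A=cv2.resize(t["pixels"][180:260,330:430],None,fx=5,fy=5);B=cv2.resize(s["pixels"][170:250,320:400],None,fx=5,fy=5)
cv2.imwrite("pics/p1.png",cv2.resize(np.hstack([A,B]),(800,356)))
E
```

```text
(array([553.52602562,  61.79098427]), np.int64(6167)) [array([550.15593284,  63.63957951]), array([541.73035403,  65.42605879])]
a 12.66 [ 0.5252 -0.0575  0.2406] F [ 0.1 -0.4  1.3] op 0.402 0.0
b 13.59 [ 0.5251 -0.0575  0.1934] F [ 0.6  0.2 -0.4] op 0.4 0.0
grip 14.07 [ 0.525  -0.0574  0.1932] F [-0.  -1.1  0.7] op 0.139 30.0
0.04 14.36 [ 0.5184 -0.0573  0.1913] F [ 5.6  0.8 -0.4] op 0.145 30.0
0.1 14.71 [ 0.5072 -0.0571  0.1872] F [6.  1.7 0.7] op 0.142 30.0
[401.5305669  212.15675184] [401.06782743 229.69838321]
[353.44271549 203.51182859] [364.05213635 208.89141967]
```

View pics/p1.png

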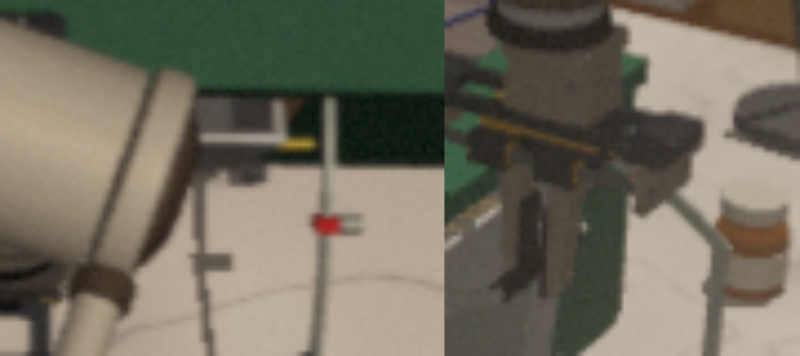

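The catch head is up (its image matches the z≈0.273 prediction) and the bin is opening at 6 N. The yellow pointer is at about row 212.6 against a predicted 212.2. I'll pull on to the mark and compare pointer and clip rows in the top view.

```bash
python3 - <<'E'
from h import *
for th in(.17,.24,.30,.325):
    bot.line_to(hand(th),max_speed=.05);st(th)
bot.hold(.5);st("hold")
t=bot.read_camera("top");im=t["pixels"].astype(int)[190:245,385:418]
y=(im[...,2]>110)&(im[...,1]>90)&(im[...,0]<70);v,u=np.nonzero(y);print("yellow",u.mean()+385,v.mean()+190,len(v))
print("red",red(t,(398,215,416,245)))
f=lambda x:C2W(P,(-.18*np.sin(x),-.165,.022+.18*np.cos(x)));print([proj(t,f(x)) for x in(.30,.32,.34)])
A=cv2.resize(t["pixels"][150:260,300:430],None,fx=6,fy=5);cv2.imwrite("pics/p2.png",A)
E
```

```text
0.17 15.23 [ 0.4943 -0.0569  0.1816] F [3.5 1.6 2.8] op 0.139 30.0
0.24 15.66 [ 0.4817 -0.0566  0.175 ] F [4.2 3.1 4.8] op 0.144 30.0
0.3 16.04 [ 0.4714 -0.0564  0.1687] F [3.9 2.7 5.5] op 0.143 30.0
0.325 16.29 [ 0.4673 -0.0563  0.1659] F [3.8 1.7 5.1] op 0.143 30.0
hold 16.79 [ 0.4675 -0.0563  0.166 ] F [2.3 2.  6.2] op 0.141 30.0
yellow 397.5 230.16666666666666 6
red (array([403.   , 230.125]), np.int64(16))
[array([401.13704598, 228.10044806]), array([401.06881709, 229.67640852]), array([400.99548462, 231.24544631])]
```

View pics/p2.png

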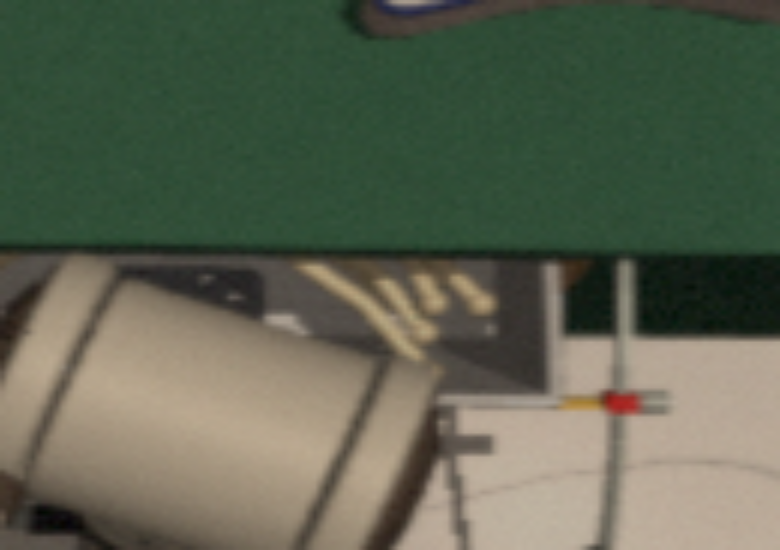

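The yellow pointer (row 230.2) is level with the red clip (row 230.1). The bin is held steadily and nothing else was touched, so I'm handing in.

```bash
python3 -c "
from h import *
st('end');print(bot.job_done())"
```

```text
end 16.84 [ 0.4675 -0.0563  0.166 ] F [2.5 2.5 5.3] op 0.138 30.0
the job is handed in; nothing more can be done
None
```

The catch is unlocked and has sprung back up, and I handed the job in at 16.8 s with the arm still holding the bin by its handle, its yellow pointer level with the red clip.

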